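Lock the calibration carriage and hold the target panel at its balance point

TASK

The scanner's calibration rig has been set: its carriage stands at the working distance on the rail, but its clamp is still loose. First lock the carriage with the wing knob, turning it clockwise (seen from above) as far as it goes, without shifting the carriage along the rail; then grip the handle of the dotted target panel that lies flat on the carriage, swing it up to its balance point, straight upright, and hold it there still for the scanner's shot. Never let the panel topple over towards the scanner, leave the things round the rig alone, and finish while still gripping the handle, with the panel upright in the fingers.

Things in the scene. Friction and masses are not known exactly. Their poses are not given: they have to be found in the camera images.
- rail: Steel rail of the rig, fixed to the bench: 540 mm long, 40 wide, 30 high. Origin on the bench on its middle line; y runs along the rail towards the scanner, x across it (away from the robot at yaw 0). An upright plate with the black scanner stands at y = 236 to 305 mm, up to 200 mm high, 140 wide. Carriage, knob, panel and scanner ride on this rail and turn with its yaw.
- carriage (a joint): Position of the grey carriage along the rail in m, growing towards the scanner (0 to 0.10). It runs freely (about 1 N) until the clamp is locked; with the knob at its stop it holds against about 40 N along the rail.
- clamp (a joint): Angle of the clamp's black wing knob in rad: 0 is loose, wing across the rail (along the rail's x); it grows clockwise seen from above to its stop at 1.5, wing along the rail. Its screw starts to bite at about 1.1; above 1.35 the carriage counts as locked. Turning takes up to about 0.25 N m; it stays where it is left.
- clamp_grip (a point): Grip point of the wing knob, on its vertical axis, 73 mm above the bench. Wing 46 mm long, 12 thick, flat-sided from 56 to 82 mm above the bench; grip across its thickness. It stands over the rail's middle line, 85 mm nearer the scanner than the hinge, on the carriage top (43 mm high). Turns with the knob: its x axis lies along the wing, = rail x turned by -angle about z.
- panel (a joint): Angle of the target panel about its hinge in rad: 0 flat on rubber bumpers, dots up, pointing away from the scanner (rail's -y); it grows as the handle swings up and over. At 1.571 it stands straight up, weight over the hinge (balance point); below that it falls back flat, beyond it falls towards the scanner to its tilt stops at 2.1. Almost no hinge friction: it does not stand by itself.
- panel_hinge (a point): Middle of the panel's hinge axis, on the carriage, 66 mm above the bench over the rail's middle line. The axis is level, along the rail's x. Moves only with the carriage.
- panel_handle (a point): Middle of the panel's bow handle: steel bar 10 mm thick, parallel to the hinge, straight for 84 mm between its legs, 198 mm from the hinge axis, 38 mm beyond the panel's free edge. Panel flat: 66 mm above the bench, over the rail (top at 30 mm). Panel: black board with white dots, 150 mm wide, 8 thick, about 0.34 kg, in one plane with hinge axis and bar. Site x: along the bar.
- the_scanner: Black hand scanner, 139 x 71 x 49 mm, fixed across the upright plate at the rail's +y end, lenses facing the panel. Origin at the middle of its back, 150 mm above the bench.
- dot_box: Bystander: small flat green cardboard box, 72 x 48 x 18 mm, loose on the bench between robot and rig. Origin at the centre of its underside.
- printed_gear: Bystander: small grey printed gear, 32 mm diameter, 21 mm high, loose on the bench beyond the rail. Origin at the centre of its underside.
- tape_roll: Bystander: roll of masking tape, 105 mm diameter, 24 mm high, lying loose on the bench. Origin at the centre of its underside.

How it is judged:
By the outcome, as a careful person would: the job done as asked, in the order asked, and still so for the second after the job is handed in, while the arm keeps its last pose, push and grip.
It also fails if it takes over 54 s, if anything falls off the work surface, if the arm or the gripper's body presses on something with over 40 N, if the wrist force passes 120 N, or if a joint passes its speed limit or range.

ROBOT

A 6-joint arm with a two-finger parallel gripper is mounted at the origin on a cart in front of the work surface, level with it; the furniture and walls round the work are solid. World frame = base frame: x ahead of the robot, y to its left, z up, the work surface at z = 0. Lengths are in m, angles in rad, forces in N, time in s.
With the tool pointing down it reaches from about 0.4 to 0.825 m from the base axis. Payload 7 kg.
Tool frame: the origin (TCP) lies midway between the tips of the shut fingers; the grasp point (between the pads) lies 19 mm behind it (grip_point_offset is the distance from the TCP to the grasp point, in m); z points along the fingers, y is the line along which they close (so a half turn about z gives the same grasp; the last joint's range is limited). The gripper opens to 88 mm and grips with 3 to 60 N. Pads are 19 mm wide; open, the fingers measure 130 mm over their backs; the gripper's body (78 mm by 193 mm) begins 47 mm behind the grasp point.
Start: joints at [-0.979, 0.359, 0.012, 0, -1.224, -0.288], TCP at [0.202, -0.644, 0.227] pointing down, gripper open.
Joint ranges: [-3.07, 3.07], [-1.43, 2.12], [-1.02, 1.25], [-3.03, 1.67], [-3.05, -0], [-3.03, 3.03]. Speed limits (rad/s): [2.39, 2.39, 3.01, 3.14, 3.14, 3.14].

INTERFACE

Orientations are given as [roll, pitch, yaw] about the fixed x, y, z axes, in that order (R = Rz(yaw) Ry(pitch) Rx(roll)).
In Python, from station import get_state, grab_frame, camera_params, job_done, grip_point_offset gives the robot as it stands.
- The arm moves only by the shell command python3 -m creep 'ROWS' [FORCE]. ROWS is JSON, a list that holds one entry, the list of rows, each a list of 7 numbers: the finger opening in cm, from 0 to 8.76, then the shift along the tool's x, y, z in cm, then the turn, a rotation vector about the tool's x, y, z in rad. In form: [[[fingers, tx, ty, tz, wx, wy, wz], ...]]. A call has 1 to 20 rows; each row is the pose to reach, as a shift and turn from the pose commanded when the call began, along the tool's axes at that moment; what a row does not reach only later rows make up. A row lasts 1/8 s, in which the tool goes at most 62.5 mm and 10.7 degrees, less where a joint would pass 70% of its speed; a pose out of reach is approached as far as the arm can. A call with a gripper value outside its range is refused whole. The fingers move at their own pace and stop on an object; FORCE is the grip in N (left out, the last holds). Time passes only in rows, so rows that repeat a pose let the fingers close. It gives the time, the measured TCP pose, the force, the opening and the grip force at its end, in the units of the state.
- get_state(): the state, without advancing time (a new reading comes with each control period).
- grab_frame(name): name is "scene" or "top"; returns the picture (420x560x3 uint8, blue, green, red); there is no depth.
- camera_params(name): a dict with "vertical_fov" (degrees; the focal length in pixels is half the picture's height over the tangent of half this angle, whatever the lens; pixels are square), "cx", "cy" (the principal point, pixels), "view" (4x4, takes a point from world to camera coordinates). Camera axes: x right, y down, z forward; pixel columns grow to the right and rows downward; lengths in m; the calibration is good to about 2 mm. A picture is of the moment at which its call begins. camera_params takes no time and is no camera call.
- job_done(): hands the job in; it is judged then, once.
The state is a dict: "t": time; "q": joint angles; "qd": joint speeds; "joint_efforts": joint torques, N m; "eef_pos": TCP position; "ee_rot": TCP orientation; "force": force on the tool from outside, world axes, zero at the start; "moment": the same for the moment, N m; "width": finger opening in m; "gripper_force": force on a finger pad.
Only numpy, scipy, OpenCV 4.12 (cv2) and the standard library are available. Lean on these libraries where they do the work, as an engineer would, in place of code of your own. Each camera call takes 0.05 s, during which the arm holds its last target. There are 200 camera calls.

## Working session

There is one attempt and no reset: what is moved stays moved. The work goes in short steps, Python scripts to look and compute and a shell command to move; the robot and the scene stay as the last step left them, time stands still between calls to the robot, and variables do not carry over. Pictures are saved under pics/ and viewed, at most 10 in all, crops included, and the job is handed in when it is done.

```bash
mkdir -p pics; ls
python3 - <<'E'
from station import *
import cv2,json
print(get_state(), grip_point_offset if not callable(grip_point_offset) else grip_point_offset())
for n in("scene","top"):
    cv2.imwrite(f"pics/{n}0.png",grab_frame(n)); print(n,camera_params(n))
E
```

```text
pics
{'t': 0.0, 'q': array([-9.78884268e-01,  3.59398911e-01,  1.11121523e-02, -3.61883172e-04,
       -1.22406597e+00, -2.88051446e-01]), 'qd': array([-1.67063599e-03, -3.79172367e-04,  2.19406625e-04, -2.39593436e-04,
        1.48195391e-05,  4.18822654e-04]), 'joint_efforts': array([-1.22120608e-03, -5.82712984e+01,  2.93060410e+01,  6.99737281e+00,
        6.74759751e-03, -2.09636501e-04]), 'eef_pos': array([ 0.20178592, -0.64365849,  0.22563597]), 'ee_rot': array([ 3.14000372e+00, -1.16016036e-04, -2.83785519e+00]), 'force': array([ 0.03234213, -0.33159267,  0.13041633]), 'moment': array([ 0.0176129 ,  0.02086577, -0.00146706]), 'gripper_force': 0.0, 'width': 0.08739576669835399} 0.0188
scene {'vertical_fov': 46.83023092146793, 'cx': 281.8869237668631, 'cy': 207.6874153870701, 'view': array([[-0.83253219, -0.55394253, -0.00614985,  0.41859693],
       [-0.32091081,  0.49129328, -0.80972042,  0.32931068],
       [ 0.45155996, -0.67214476, -0.58678362,  1.07433046],
       [ 0.        ,  0.        ,  0.        ,  1.        ]])}
top {'vertical_fov': 51.55007461647618, 'cx': 279.37217899985296, 'cy': 213.69356052838646, 'view': array([[-0.0291909 , -0.99934772, -0.02126111, -0.08570804],
       [-0.99302288,  0.03142422, -0.11365774,  0.59580315],
       [ 0.11425171,  0.017795  , -0.99329245,  1.09773587],
       [ 0.        ,  0.        ,  0.        ,  1.        ]])}
```

View pics/scene0.png

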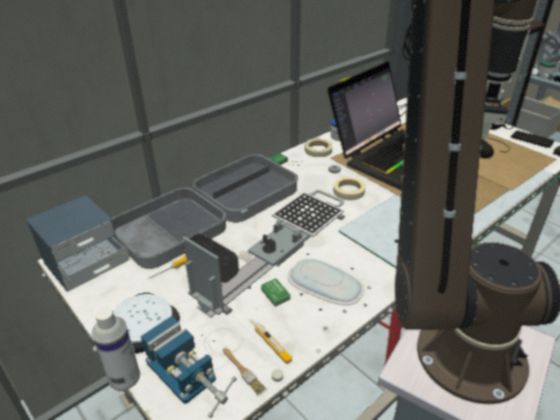

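View pics/top0.png

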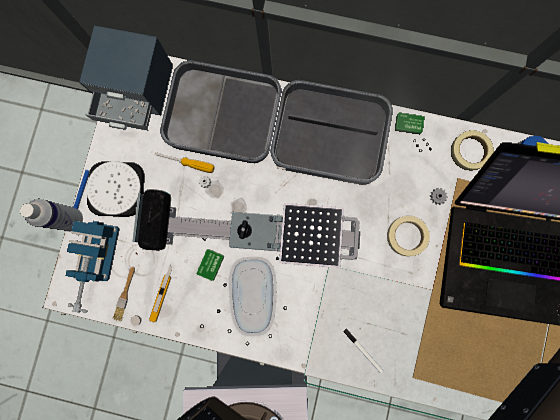

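The scene picture shows the scanner at (215,260), the knob around (268,240) and the panel and handle around (315,210). In the top view the knob is at about (243,230), the dots span (285–338, 207–262), the handle bar is at x≈357 and the scanner is at (152,220). I'll measure precisely next.

```bash
cat > h.py <<'E'
import numpy as np,cv2
from station import *
def ray(n,u,v):
    p=camera_params(n);V=p["view"];f=210/np.tan(np.radians(p["vertical_fov"])/2)
    R=V[:3,:3];c=-R.T@V[:3,3]
    return c,R.T@np.array([(u-p["cx"])/f,(v-p["cy"])/f,1])
def onz(n,u,v,z):
    c,d=ray(n,u,v);return c+d*(z-c[2])/d[2]
def proj(n,P):
    p=camera_params(n);V=p["view"];f=210/np.tan(np.radians(p["vertical_fov"])/2)
    a=V[:3,:3]@np.array(P)+V[:3,3];return np.array([p["cx"]+f*a[0]/a[2],p["cy"]+f*a[1]/a[2]])
E
python3 - <<'E'
from h import *
im=cv2.imread("pics/top0.png");g=cv2.cvtColor(im,6)
c=g[200:270,278:345]
m=(c>150).astype(np.uint8)
n,l,s,ce=cv2.connectedComponentsWithStats(m)
P=[]
for i in range(1,n):
    if 4<=s[i,4]<80 and s[i,2]<12 and s[i,3]<12:P.append(onz("top",ce[i,0]+278,ce[i,1]+200,.070))
P=np.array(P)[:,:2];print(len(P),P.mean(0),P.min(0),P.max(0),cv2.minAreaRect((P*1000).astype(np.float32)))
cv2.imwrite("pics/crop.png",cv2.resize(im[190:280,225:370],None,fx=5.5,fy=5.5,interpolation=2))
s=cv2.imread("pics/scene0.png")
cv2.imwrite("pics/crops.png",cv2.resize(s[180:280,240:350],None,fx=6,fy=6,interpolation=2))
E
```

```text
49 [ 0.5332487  -0.18216951] [ 0.47029152 -0.24513039] [ 0.59586868 -0.11884004] ((533.5325317382812, -182.10220336914062), (115.03892517089844, 115.17477416992188), 83.54154205322266)
```

View pics/crop.png

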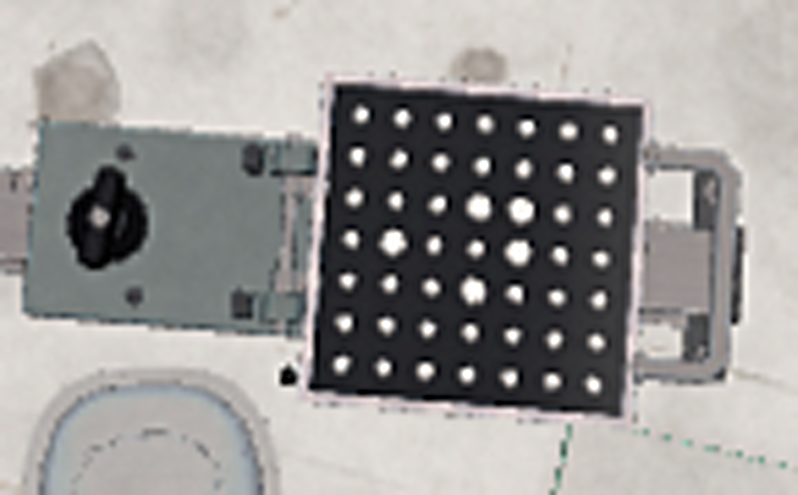

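View pics/crops.png

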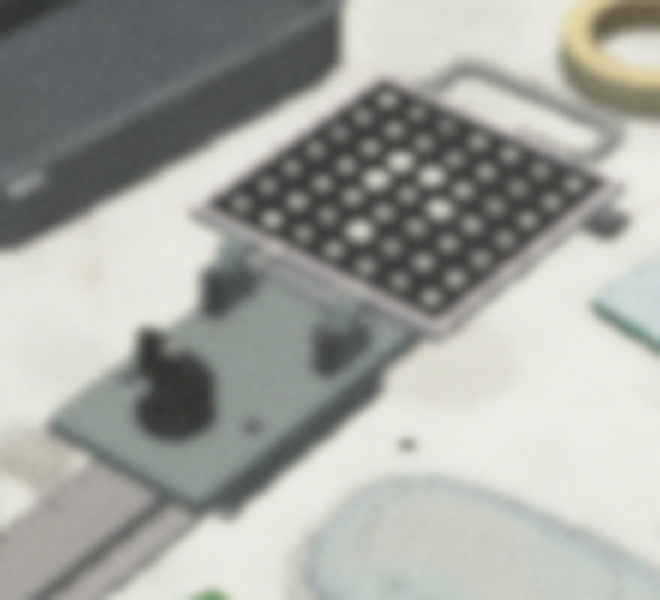

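The crop shows the knob wing running from (110,170) to (97,268), near the rail's x direction. The handle bar centreline runs from (731,165) to (717,370), both in crop pixels (5.5x). Next I'll work out the rig pose and the moves.

Run:
```python
from h import *
C=lambda x,y:(225+(x+.5)/5.5-.5,190+(y+.5)/5.5-.5)
im=cv2.imread("pics/top0.png");g=cv2.cvtColor(im,6)
# axis from dot grid: outer rows
r=lambda x,y,z:onz("top",*C(x,y),z)[:2]
for a,b in (((361,115),(610,133)),((342,364),(593,384))):
    d=r(*a,.07)-r(*b,.07);print("yaw",np.arctan2(-d[0],d[1]))
for a,b in (((361,115),(342,364)),((610,133),(593,384))):
    d=r(*a,.07)-r(*b,.07);print("yaw",np.arctan2(d[1],d[0]))
print("bar ends",r(731,165,.069),r(717,370,.069), "mid",(r(731,165,.069)+r(717,370,.069))/2)
print("wing",r(110,170,.082),r(97,268,.082),(r(110,170,.082)+r(97,268,.082))/2)
# knob in scene
S=lambda x,y,z:onz("scene",240+(x+.5)/6-.5,180+(y+.5)/6-.5,z)[:2]
print("scene bar",S(465,70,.066),S(612,138,.066),"mid",(S(465,70,.066)+S(612,138,.066))/2)
dots=np.array([.5332,-.1822]);yaw=-.105
ry=np.array([-np.sin(yaw),np.cos(yaw)])
for k in(0,.085,.170):print("dots+",k,dots+k*ry)
print("scanner front edge",onz("top",172,220,.17))
for P in ((*(dots+.17*ry),.082),(*(dots-.113*ry),.066)):print(proj("top",P),proj("scene",P))
```

```text
yaw -0.10450965564136724
yaw -0.108750733915521
yaw -0.10761672627867763
yaw -0.11079268007629017
bar ends [ 0.56774549 -0.29953446] [ 0.47516111 -0.28864752] mid [ 0.5214533  -0.29409099]
wing [ 0.57299939 -0.01769895] [ 0.52887389 -0.01094918] [ 0.55093664 -0.01432406]
scene bar [ 0.5677225  -0.29342773] [ 0.47647977 -0.28112583] mid [ 0.52210114 -0.28727678]
dots+ 0 [ 0.5332 -0.1822]
dots+ 0.085 [ 0.54210861 -0.09766813]
dots+ 0.17 [ 0.55101722 -0.01313626]
scanner front edge [0.57041449 0.14015953 0.17      ]
[242.93342399 229.3711255 ] [269.28258238 237.76559169]
[356.24528914 238.24009174] [330.51902173 195.7495798 ]
```

```bash
cat >> h.py <<'E'
from scipy.spatial.transform import Rotation as Ro
def to(P,rpy):
    s=get_state();R=Ro.from_euler("xyz",s["ee_rot"]);T=Ro.from_euler("xyz",rpy)
    return np.round(np.r_[R.inv().apply(np.array(P)-s["eef_pos"])*100,(R.inv()*T).as_rotvec()],3).tolist()
E
python3 - <<'E'
from h import *
for P in((.3,-.5,.37),(.42,-.25,.36),(.551,-.0137,.2)):print(to(P,[np.pi,0,-.13]))
E
```

```text
[-13.669, 10.795, -14.416, 0.001, 0.002, -2.708]
[-32.596, 31.061, -13.388, 0.001, 0.002, -2.708]
[-52.166, 49.668, 2.637, 0.001, 0.002, -2.708]
```

```bash
python3 -m creep '[[[6,0,0,-5,0,0,0],[6,0,0,-10,0,0,-0.15],[6,-3,2,-14,0,0,-0.3],[6,-6,5,-14,0,0,-0.45],[6,-9,8,-14,0,0,-0.6],[6,-12,11,-14,0,0,-0.75],[6,-15,14,-14,0,0,-0.9],[6,-18,17,-14,0,0,-1.05],[6,-21,20,-14,0,0,-1.2],[6,-24,23,-14,0,0,-1.35],[6,-27,26,-14,0,0,-1.5],[6,-30,29,-13,0,0,-1.65],[6,-33,32,-12,0,0,-1.8],[6,-36,35,-10,0,0,-1.95],[6,-39,38,-8,0,0,-2.1],[6,-42,41,-6,0,0,-2.25],[6,-45,44,-4,0,0,-2.4],[6,-48,47,-1,0,0,-2.55],[6,-52,49.7,2,0,0,-2.7],[6,-52.2,49.7,2.6,0,0,-2.708]]]' 20
python3 - <<'E'
from h import *
print(get_state()['q'])
for P in((.551,-.0137,.11),(.551,-.0137,.058)):print(to(P,[np.pi,0,-.13]))
E
```

```text
t: 2.6
eef_pos: [0.5513, -0.0117, 0.1975]
ee_rot: [3.14, 0.004, -0.126]
force: [0.2, -0.5, 0.2]
width: 0.0597
gripper_force: 0.0
[ 3.33609630e-01  1.80524983e-01 -3.01546219e-01 -6.22689168e-04
 -1.09315957e+00  1.11187633e+00]
[0.034, 0.187, 8.755, 0.001, 0.004, 0.004]
[0.056, 0.18, 13.955, 0.001, 0.004, 0.004]
```

```bash
python3 -m creep '[[[6,0,0.2,4,0,0,0],[6,0,0.2,8,0,0,0],[6,0,0.2,11,0,0,0],[6,0.05,0.2,13,0,0,0],[6,0.05,0.2,13.9,0,0,0],[6,0.05,0.2,13.9,0,0,0]]]'
python3 - <<'E'
from h import *
cv2.imwrite("pics/top1.png",cv2.resize(grab_frame("top")[150:330,150:390],None,fx=3.3,fy=3.3,interpolation=2))
cv2.imwrite("pics/sc1.png",cv2.resize(grab_frame("scene")[180:280,220:330],None,fx=6,fy=6,interpolation=2))
E
```

```text
t: 3.35
eef_pos: [0.5514, -0.0161, 0.0616]
ee_rot: [3.141, 0.001, -0.13]
force: [-0.2, 0.0, -0.4]
width: 0.06
gripper_force: 0.0
```

View pics/sc1.png

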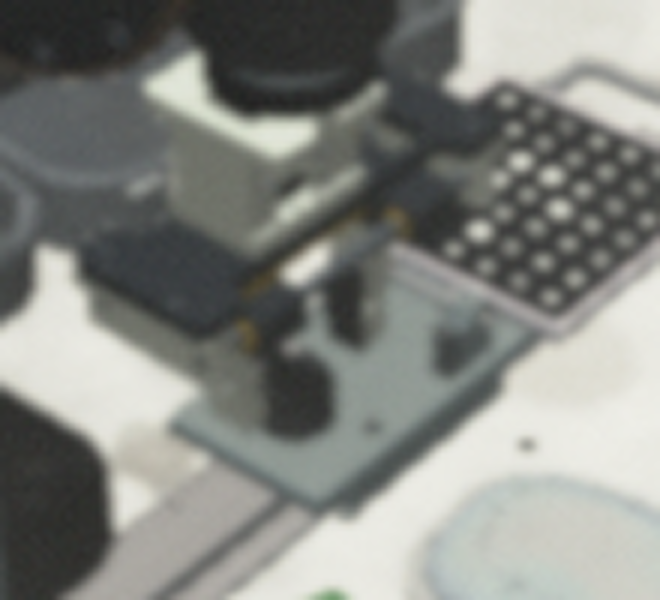

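Both fingers straddle the knob, at (235,390) and (365,300) in the crop. I'll centre, lower a little, and close in small steps while watching the y force, since the carriage is loose.

```bash
python3 -m creep '[[[4,0,-0.1,0.3,0,0,0],[3,0,-0.1,0.4,0,0,0],[2.4,0,-0.1,0.4,0,0,0],[2,0,-0.1,0.4,0,0,0],[1.8,0,-0.1,0.4,0,0,0],[1.8,0,-0.1,0.4,0,0,0]]]' 5
python3 - <<'E'
from h import *
print(get_state()['force'],to((.551,-.0138,.057),[np.pi,0,-.13]))
E
```

```text
t: 4.2
eef_pos: [0.5518, -0.0148, 0.0576]
ee_rot: [3.142, -0.0, -0.13]
force: [0.4, -0.7, -0.6]
width: 0.0194
gripper_force: 4.6
[ 0.44387321 -0.72987562 -0.61632079] [-0.089, -0.086, 0.058, 0.0, -0.0, 0.0]
```

```bash
python3 -m creep '[[[1.8,-0.05,-0.08,0,0,0,0],[1.8,-0.05,-0.08,0,0,0,0]]]' 5
python3 -m creep '[[[1.6,0,0,0,0,0,0],[1.5,0,0,0,0,0,0],[1.5,0,0,0,0,0,0]]]' 5
```

```text
t: 4.45
eef_pos: [0.5517, -0.0138, 0.0577]
ee_rot: [-3.141, -0.001, -0.13]
force: [2.6, -0.6, -2.0]
width: 0.0192
gripper_force: 4.4
t: 4.82
eef_pos: [0.5516, -0.0138, 0.0577]
ee_rot: [-3.141, -0.001, -0.13]
force: [3.7, -1.0, -1.2]
width: 0.0191
gripper_force: 4.4
```

```bash
python3 -m creep '[[[2.4,0,0,0,0,0,0],[2.4,0,0,-0.5,0,0,0],[2.4,0,0,-0.5,0,0,0],[2,0,0,-0.5,0,0,0],[1.8,0,0,-0.5,0,0,0],[1.6,0,0,-0.5,0,0,0],[1.6,0,0,-0.5,0,0,0]]]' 5
python3 - <<'E'
from h import *
print(get_state()['force'],get_state()['moment'])
cv2.imwrite("pics/sc2.png",cv2.resize(grab_frame("scene")[200:270,230:310],None,fx=8,fy=8,interpolation=2))
E
```

```text
t: 5.7
eef_pos: [0.5513, -0.0139, 0.0625]
ee_rot: [3.142, 0.0, -0.13]
force: [-0.8, -0.0, -0.0]
width: 0.0164
gripper_force: 0.0
[-8.43568953e-01 -3.27976373e-02 -1.31890022e-04] [-0.10249704  0.15945736  0.01875304]
```

View pics/sc2.png

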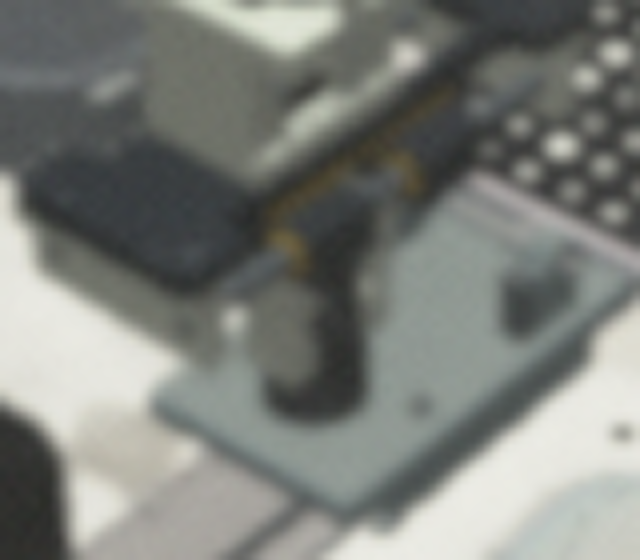

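The fingers bracket the black wing above its hub, and raising the tool 5 mm cleared whatever was stopping them. I'll keep closing in small steps.

```bash
python3 -m creep '[[[1.4,0,0,0,0,0,0],[1.4,0,0,0,0,0,0]]]' 5
python3 -m creep '[[[1.3,0,0,0,0,0,0],[1.2,0,0,0,0,0,0],[1,0,0,0,0,0,0]]]' 5
```

```text
t: 6.0
eef_pos: [0.5513, -0.0138, 0.0625]
ee_rot: [-3.141, 0.0, -0.13]
force: [-0.5, 0.2, -0.4]
width: 0.0139
gripper_force: 1.9
t: 6.38
eef_pos: [0.5513, -0.0139, 0.0625]
ee_rot: [-3.142, 0.0, -0.13]
force: [-0.4, 1.4, -0.5]
width: 0.0137
gripper_force: 4.9
```

```bash
python3 -m creep '[[[0.8,0,0,0,0,0,0],[0.8,0,0,0,0,0,0.1],[0.8,0,0,0,0,0,0.2],[0.8,0,0,0,0,0,0.3],[0.8,0,0,0,0,0,0.4],[0.8,0,0,0,0,0,0.5],[0.8,0,0,0,0,0,0.6],[0.8,0,0,0,0,0,0.7],[0.8,0,0,0,0,0,0.8],[0.8,0,0,0,0,0,0.9],[0.8,0,0,0,0,0,1],[0.8,0,0,0,0,0,1]]]' 30
python3 -c "
from h import *
print(get_state()['moment'])"
```

```text
t: 7.88
eef_pos: [0.5517, -0.0138, 0.0626]
ee_rot: [-3.141, -0.0, -1.129]
force: [2.9, 0.4, -2.3]
width: 0.0114
gripper_force: 29.8
[ 0.20168486 -0.64320954 -0.14450772]
```

```bash
python3 -m creep '[[[0.8,0,0,0,0,0,0.1],[0.8,0,0,0,0,0,0.2],[0.8,0,0,0,0,0,0.3],[0.8,0,0,0,0,0,0.4],[0.8,0,0,0,0,0,0.45],[0.8,0,0,0,0,0,0.48],[0.8,0,0,0,0,0,0.48]]]' 40
python3 -c "
from h import *
print(get_state()['moment'],get_state()['ee_rot'])"
```

```text
t: 8.75
eef_pos: [0.552, -0.0137, 0.0626]
ee_rot: [-3.14, 0.0, -1.608]
force: [5.4, -0.2, -5.2]
width: 0.0114
gripper_force: 39.9
[ 0.16334331 -1.8124625   0.19386157] [-3.14044778e+00  2.26092715e-04 -1.60800961e+00]
```

```bash
python3 -m creep '[[[0.8,0,0,0,0,0,0.03],[0.8,0,0,0,0,0,0.05],[0.8,0,0,0,0,0,0.05]]]' 40
python3 -c "
from h import *
print(get_state()['moment'],get_state()['ee_rot'])"
```

```text
t: 9.12
eef_pos: [0.552, -0.0136, 0.0627]
ee_rot: [-3.14, 0.0, -1.658]
force: [5.7, 1.6, -5.4]
width: 0.0121
gripper_force: 41.0
[ 0.47466368 -1.81563701  0.87233404] [-3.14045154e+00  1.48034737e-04 -1.65786576e+00]
```

```bash
python3 -m creep '[[[0.8,0,0,0,0,0,-0.05],[3,0,0,0,0,0,-0.05],[3,0,0,0,0,0,-0.05],[3,0,0,-3,0,0,-0.05],[3,0,0,-8,0,0,-0.05],[3,0,0,-13,0,0,-0.05],[3,0,0,-14,0,0,-0.05],[3,0,0,-14,0,0,-0.05]]]' 20
python3 - <<'E'
from h import *
print(get_state()['q'],get_state()['force'])
for P in((.521,-.2943,.2),):print(to(P,[np.pi,0,-.108]))
im=grab_frame("top");cv2.imwrite("pics/top2.png",im)
E
```

```text
t: 10.12
eef_pos: [0.5511, -0.0138, 0.203]
ee_rot: [-3.141, 0.001, -1.61]
force: [0.3, -0.3, -0.2]
width: 0.0301
gripper_force: 0.0
[ 3.30018582e-01  1.72654791e-01 -2.98261774e-01 -3.80996338e-04
 -1.09884360e+00 -3.69312444e-01] [ 0.32903964 -0.34537419 -0.23833342]
[28.143, 1.899, 0.28, -0.001, -0.0, -1.502]
```

```bash
python3 -m creep '[[[3,3,0.2,0,0,0,-0.15],[3,6,0.4,0,0,0,-0.3],[3,9,0.6,0,0,0,-0.45],[3,12,0.8,0,0,0,-0.6],[3,15,1,0,0,0,-0.75],[3,18,1.2,0,0,0,-0.9],[3,21,1.4,0,0,0,-1.05],[3,24,1.6,0,0,0,-1.2],[3,27,1.8,0.2,0,0,-1.35],[3,28.1,1.9,0.3,0,0,-1.5],[2.4,28.1,1.9,0.3,0,0,-1.5],[2.4,28.1,1.9,0.3,0,0,-1.5]]]' 20
python3 - <<'E'
from h import *
print(get_state()['q'])
im=grab_frame("top");cv2.imwrite("pics/top3.png",im)
cv2.imwrite("pics/top3c.png",cv2.resize(im[180:290,210:390],None,fx=4.4,fy=4.4,interpolation=2))
a=cv2.imread("pics/top0.png")
g=cv2.cvtColor(im,6)[200:270,278:345]
# carriage shift check: phase correlation of hinge-side patch where visible in both
for r in((slice(205,260),slice(283,312)),(slice(205,255),slice(228,285))):
    A=[np.float32(cv2.cvtColor(x,6))[r] for x in(a,im)]
    print(cv2.phaseCorrelate(*[np.ascontiguousarray(x) for x in A]))
print(to((.521,-.2943,.047),[np.pi,0,-.108]))
E
```

```text
t: 11.68
eef_pos: [0.5209, -0.2935, 0.1985]
ee_rot: [-3.141, 0.002, -0.113]
force: [-1.0, -0.1, -0.1]
width: 0.0243
gripper_force: 0.0
[-1.86610290e-01  2.53755714e-01 -2.03278269e-01 -2.50882624e-04
 -1.11565362e+00  1.64431174e+00]
((0.03854177108063617, 0.27478744284034207), 0.13093327972624036)
((-0.9671288449524731, 0.43397971291529913), 0.07735464986165365)
[0.013, 0.104, 15.189, -0.0, 0.001, -0.004]
```

View pics/top3c.png

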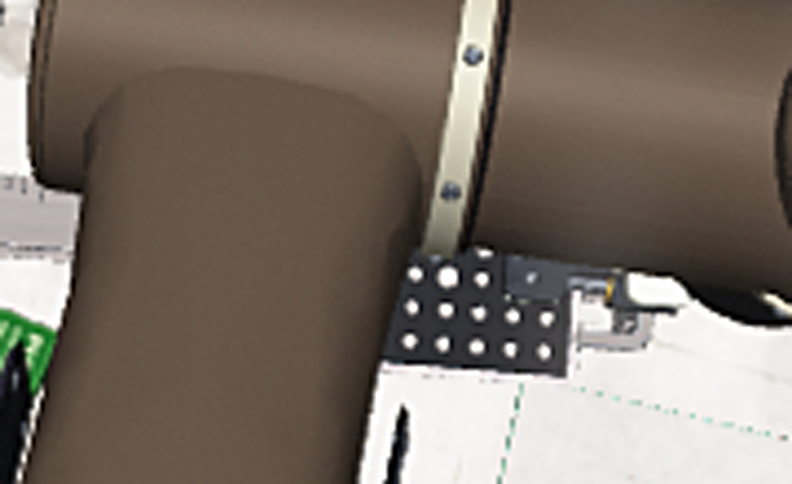

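The arm hides most of the rig, but the bottom rows of dots are visible. I'll compare their blob centres with the first picture to check for any carriage shift.

Run:
```python
from h import *
def dots(f):
    g=cv2.cvtColor(cv2.imread(f),6);g=cv2.resize(g,None,fx=4,fy=4,interpolation=2)
    c=g[230*4:262*4,297*4:337*4];n,l,s,ce=cv2.connectedComponentsWithStats((c>140).astype(np.uint8))
    return np.array([ce[i]/4+[297,230] for i in range(1,n) if 30<s[i,4]<700 and s[i,2]<40 and s[i,3]<40])
a,b=dots("pics/top0.png"),dots("pics/top3.png")
d=np.array([q-a[np.argmin(np.hypot(*(a-q).T))] for q in b]);d=d[np.hypot(*d.T)<2.5]
print(len(d),np.median(d,0),d.round(2).tolist())
```

```text
14 [0.76807837 0.09923283] [[0.9, 1.73], [0.94, 0.03], [0.74, 0.15], [0.78, 0.09], [0.91, 0.0], [0.81, 0.06], [0.63, 0.16], [0.73, 0.06], [0.76, 0.25], [0.8, 0.14], [0.72, 0.1], [0.69, 0.07], [0.59, 0.18], [0.79, -0.01]]
```

Run:
```python
from h import *
A,B=[np.float32(cv2.cvtColor(cv2.imread(f"pics/top{i}.png"),6)) for i in(0,3)]
for n,y0,y1,x0,x1 in(("tape",210,262,380,436),("cards",100,160,390,500),("vise",210,320,60,125),("rail",212,242,180,215),("dots",238,262,300,338)):
    a,b=[np.ascontiguousarray(cv2.resize(M[y0:y1,x0:x1],None,fx=4,fy=4,interpolation=2)) for M in(A,B)]
    w=cv2.createHanningWindow(a.shape[::-1],cv2.CV_32F)
    (dx,dy),r=cv2.phaseCorrelate(a,b,w);print(n,dx/4,dy/4,r)
print(np.linalg.norm(onz("top",320,245,.07)-onz("top",321,245,.07)))
print(to((.551,-.0138,.203),[np.pi,0,-1.608]))
```

```text
tape -5.800382731761786 -3.0017464610195255 0.05812627050611708
cards -0.00010192238243433849 -0.0017090657462794923 0.9705163933436076
vise 0.0004926274432932587 -0.0018324458120488885 0.9607100968851474
rail -0.0007992570827148882 0.00037145190545828655 0.9600924401371568
dots 0.9833204617036735 0.010388233849052853 0.5198287021989624
0.0024847042900515482
[-0.162, -28.109, -0.405, 0.001, 0.001, 1.496]
```

The background hasn't moved, but the dots have moved about 0.77 px. The carriage was therefore dragged about 1.9 mm away from the scanner when the fingers centred on the knob. I'll put it right: regrip, loosen, shift back, relock.

```bash
python3 -m creep '[[[3,0,-3,0,0,0,0.15],[3,0,-6,0,0,0,0.3],[3,0,-9,0,0,0,0.45],[3,0,-12,0,0,0,0.6],[3,0,-15,-0.2,0,0,0.75],[3,0,-18,-0.2,0,0,0.9],[3,0,-21,-0.4,0,0,1.05],[3,-0.1,-24,-0.4,0,0,1.2],[3,-0.1,-27,-0.4,0,0,1.35],[3,-0.15,-28.1,-0.4,0,0,1.5],[3,-0.15,-28.1,4,0,0,1.5],[3,-0.15,-28.1,9,0,0,1.5],[3,-0.15,-28.1,12,0,0,1.5],[3,-0.15,-28.1,13,0,0,1.5],[3,-0.15,-28.1,13,0,0,1.5]]]' 20
python3 - <<'E'
from h import *
print(to((.5515,-.0138,.0625),[np.pi,0,-1.608]))
E
```

```text
t: 13.6
eef_pos: [0.5508, -0.0141, 0.0697]
ee_rot: [3.141, -0.0, -1.61]
force: [-0.9, -0.6, 1.0]
width: 0.0305
gripper_force: 0.0
[-0.035, -0.074, 0.723, 0.0, -0.0, -0.002]
```

```bash
python3 -m creep '[[[3,-0.03,-0.07,0.7,0,0,0],[3,-0.03,-0.07,0.7,0,0,0],[1.5,-0.03,-0.07,0.7,0,0,0],[0.8,-0.03,-0.07,0.7,0,0,0],[0.8,-0.03,-0.07,0.7,0,0,0],[0.8,-0.03,-0.07,0.7,0,0,-0.12],[0.8,-0.03,-0.07,0.7,0,0,-0.24],[0.8,-0.03,-0.07,0.7,0,0,-0.36],[0.8,-0.03,-0.07,0.7,0,0,-0.48],[0.8,-0.03,-0.07,0.7,0,0,-0.6],[0.8,-0.03,-0.07,0.7,0,0,-0.72],[0.8,-0.03,-0.07,0.7,0,0,-0.8],[0.8,-0.03,-0.07,0.7,0,0,-0.8],[0.8,-0.03,-0.07,0.7,0,0,-0.8]]]' 30
python3 - <<'E'
from h import *
s=get_state();p=s['eef_pos'];print(p,s['force'],s['ee_rot'],to(p+.0019*np.array([.108,.994,0]),s['ee_rot']))
cv2.imwrite("pics/top4.png",grab_frame("top"))
cv2.imwrite("pics/scene4.png",grab_frame("scene"))
E
```

```text
t: 15.35
eef_pos: [0.5518, -0.0142, 0.0629]
ee_rot: [-3.141, -0.001, -0.811]
force: [1.5, -0.9, 3.1]
width: 0.0118
gripper_force: 30.0
[ 0.55181045 -0.01419497  0.06291172] [ 1.51351597 -0.90475047  3.08837459] [-3.14101461e+00 -6.23320429e-04 -8.11180319e-01] [-0.123, -0.145, 0.0, 0.0, 0.0, 0.0]
```

```bash
cat > sh.py <<'E'
from h import *
import sys
def dots(g,x0,x1,y0,y1):
    g=cv2.resize(cv2.cvtColor(g,6),None,fx=4,fy=4,interpolation=2)[y0*4:y1*4,x0*4:x1*4]
    n,l,s,ce=cv2.connectedComponentsWithStats((g>140).astype(np.uint8))
    return np.array([ce[i]/4+[x0,y0] for i in range(1,n) if 30<s[i,4]<700 and s[i,2]<40 and s[i,3]<40])
a=dots(cv2.imread("pics/top0.png"),284,340,205,264);im=grab_frame("top");cv2.imwrite(sys.argv[1],im)
b=dots(im,284,340,205,264)
d=np.array([q-a[np.argmin(np.hypot(*(a-q).T))] for q in b]);d=d[np.abs(d[:,1])<.6];d=d[np.abs(d[:,0])<2.5]
print(len(d),np.median(d,0)*2.45,"mm",d[:,0].std())
E
python3 sh.py pics/top5.png
python3 -m creep '[[[0.8,-0.12,-0.14,0,0,0,0],[0.8,-0.12,-0.14,0,0,0,0],[0.8,-0.12,-0.14,0,0,0,0]]]' 30
python3 sh.py pics/top6.png
```

```text
49 [1.78550872 0.19582332] mm 0.08720386813434579
t: 15.88
eef_pos: [0.552, -0.012, 0.0629]
ee_rot: [-3.141, -0.0, -0.81]
force: [2.0, 0.0, 5.0]
width: 0.0113
gripper_force: 30.0
49 [-0.31195432  0.06210784] mm 0.06994796996421641
```

All 49 dots are visible and the carriage is back to within 0.3 mm. Now I'll relock it.

```bash
python3 -m creep '[[[0.8,0,0.01,0,0,0,0.1],[0.8,0,0.01,0,0,0,0.2],[0.8,0,0.01,0,0,0,0.3],[0.8,0,0.01,0,0,0,0.4],[0.8,0,0.01,0,0,0,0.5],[0.8,0,0.01,0,0,0,0.6],[0.8,0,0.01,0,0,0,0.7],[0.8,0,0.01,0,0,0,0.8],[0.8,0,0.01,0,0,0,0.84],[0.8,0,0.01,0,0,0,0.84]]]' 40
python3 sh.py pics/top7.png
python3 -c "
from h import *
print(get_state()['moment'],get_state()['ee_rot'])"
```

```text
t: 17.18
eef_pos: [0.5522, -0.0121, 0.0629]
ee_rot: [-3.14, 0.0, -1.648]
force: [3.7, 0.5, 5.6]
width: 0.0114
gripper_force: 40.4
49 [-0.10838274  0.01912791] mm 0.059218151316229255
[ 0.47596369 -1.02926076  0.62585261] [-3.14032465e+00  2.76520581e-04 -1.64793285e+00]
```

```bash
python3 -m creep '[[[0.8,0,0,0,0,0,-0.04],[3,0,0,0,0,0,-0.04],[3,0,0,0,0,0,-0.04],[3,0,0,-3,0,0,-0.04],[3,0,0,-8,0,0,-0.04],[3,0,0,-13,0,0,-0.04],[3,3,0.2,-14,0,0,-0.19],[3,6,0.4,-14,0,0,-0.34],[3,9,0.6,-14,0,0,-0.49],[3,12,0.8,-14,0,0,-0.64],[3,15,1,-14,0,0,-0.79],[3,18,1.2,-14,0,0,-0.94],[3,21,1.4,-14,0,0,-1.09],[3,24,1.6,-14,0,0,-1.24],[3,27,1.8,-14,0,0,-1.39],[2.4,28,1.2,-14,0,0,-1.54],[2.4,28,1.2,-14,0,0,-1.54],[2.4,28,1.2,-14,0,0,-1.54]]]' 20
python3 -c "
from h import *
print(to((.5214,-.2933,.049),[np.pi,0,-.108]))"
```

```text
t: 19.48
eef_pos: [0.5168, -0.2901, 0.202]
ee_rot: [-3.141, 0.001, -0.113]
force: [0.1, -0.0, 1.3]
width: 0.0239
gripper_force: 0.0
[0.513, 0.275, 15.299, -0.0, 0.001, -0.005]
```

```bash
python3 -m creep '[[[2.4,0.5,0.28,4,0,0,0],[2.4,0.5,0.28,8,0,0,0],[2.4,0.5,0.28,10,0,0,0],[2.4,0.5,0.28,10,0,0,0]]]' 20
python3 - <<'E'
from h import *
print(to((.5214,-.2933,.049),[np.pi,0,-.108]))
im=grab_frame("scene");cv2.imwrite("pics/sc5.png",cv2.resize(im[150:250,270:380],None,fx=6,fy=6,interpolation=2))
E
```

```text
t: 19.98
eef_pos: [0.5209, -0.2929, 0.101]
ee_rot: [-3.141, 0.004, -0.111]
force: [0.4, 0.1, -0.4]
width: 0.024
gripper_force: 0.0
[0.078, 0.038, 5.201, -0.001, 0.004, -0.003]
```

View pics/sc5.png

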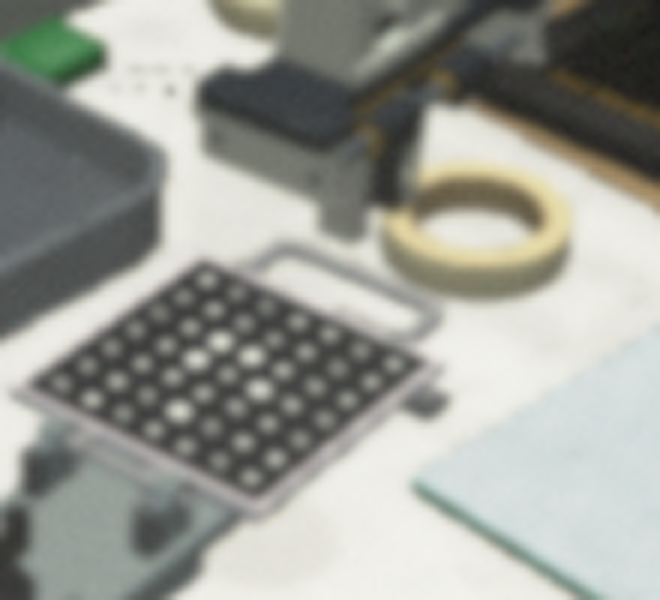

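The fingers sit above the handle at about (345,225) in the crop, and the path down is clear. Descending.

```bash
python3 -m creep '[[[2.4,0.08,0.04,2,0,0,0],[2.4,0.08,0.04,4,0,0,0],[2.4,0.08,0.04,5.2,0,0,0],[2.4,0.08,0.04,5.2,0,0,0],[2.4,0.08,0.04,5.2,0,0,0]]]' 10
python3 -m creep '[[[1.6,0,0,0,0,0,0],[1.2,0,0,0,0,0,0],[1,0,0,0,0,0,0],[0.8,0,0,0,0,0,0]]]' 10
```

```text
t: 20.65
eef_pos: [0.5236, -0.2946, 0.0516]
ee_rot: [3.141, -0.001, -0.11]
force: [0.8, -0.2, -0.1]
width: 0.0238
gripper_force: 0.0
t: 21.15
eef_pos: [0.523, -0.294, 0.0508]
ee_rot: [-3.141, -0.0, -0.11]
force: [-0.6, 3.1, 3.2]
width: 0.0094
gripper_force: 10.0
```

```bash
python3 -m creep '[[[0.6,0,0,0,0,0,0],[0.6,0,-0.06,-1.58,0,0,0],[0.6,0,-0.25,-3.16,0,0,0],[0.6,0,-0.57,-4.71,0,0,0],[0.6,0,-1,-6.23,0,0,0],[0.6,0,-1.56,-7.71,0,0,0],[0.6,0,-1.56,-7.71,0,0,0]]]' 25
python3 - <<'E'
from h import *
s=get_state();print(s['force'],s['moment'])
d=np.array([.5214,-.2933,.066])
cv2.imwrite("pics/sc6.png",cv2.resize(grab_frame("scene")[150:250,250:370],None,fx=6,fy=6,interpolation=2))
E
```

```text
t: 22.02
eef_pos: [0.5248, -0.2777, 0.1289]
ee_rot: [-3.14, -0.001, -0.11]
force: [2.6, 5.5, -3.9]
width: 0.009
gripper_force: 25.0
[ 2.57715973  5.46202923 -3.89720424] [ 1.76647204 -0.91551524  0.02794454]
```

View pics/sc6.png

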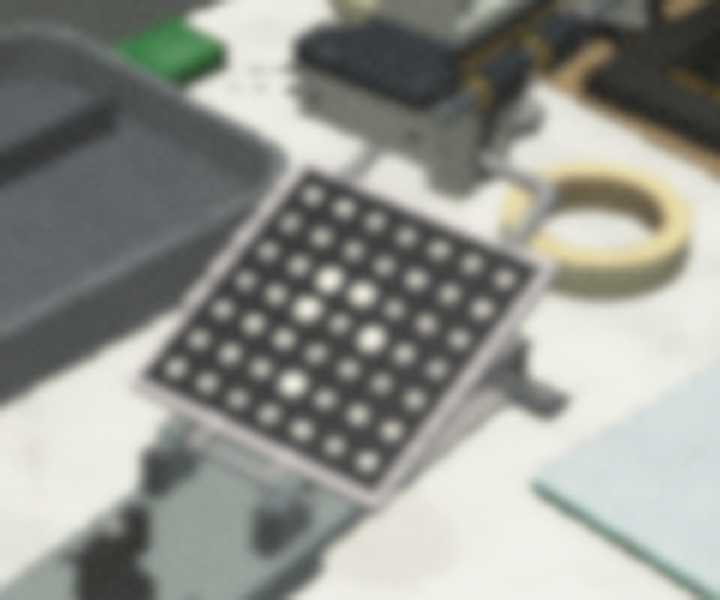

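The panel is gripped and rising, at about 0.4 rad, with small forces. Continuing the arc.

```bash
python3 -m creep '[[[0.6,0,-0.68,-1.43,0,0,0],[0.6,0,-1.46,-2.81,0,0,0],[0.6,0,-2.36,-4.12,0,0,0],[0.6,0,-3.35,-5.35,0,0,0],[0.6,0,-4.44,-6.49,0,0,0],[0.6,0,-5.62,-7.55,0,0,0],[0.6,0,-6.88,-8.51,0,0,0],[0.6,0,-8.22,-9.37,0,0,0],[0.6,0,-9.61,-10.11,0,0,0],[0.6,0,-11.06,-10.74,0,0,0],[0.6,0,-11.06,-10.74,0,0,0]]]' 25
python3 -c "
from h import *
s=get_state();print(s['force'],s['moment'],s['q'])"
```

```text
t: 23.45
eef_pos: [0.5369, -0.1683, 0.2363]
ee_rot: [3.141, -0.001, -0.108]
force: [-0.9, -4.5, 7.3]
width: 0.0087
gripper_force: 25.0
[-0.92108798 -4.51148823  7.28130741] [-1.67752041  0.55663139 -0.01282821] [ 4.46869417e-02  1.67439532e-01 -2.26099621e-01  7.88522075e-04
 -1.17620643e+00  1.41750663e+00]
```

```bash
python3 -m creep '[[[0.6,0,-1.5,-0.55,0,0,0],[0.6,0,-3.04,-0.95,0,0,0],[0.6,0,-4.6,-1.22,0,0,0],[0.6,0,-5.78,-1.35,0,0,0],[0.6,0,-6.6,-1.4,0,0,0],[0.6,0,-7,-1.4,0,0,0],[0.6,0,-7.18,-1.4,0,0,0],[0.6,0,-7.18,-1.4,0,0,0],[0.6,0,-7.18,-1.4,0,0,0]]]' 25
python3 - <<'E'
from h import *
s=get_state();print(s['eef_pos'],s['force'],s['moment'])
im=grab_frame("scene");cv2.imwrite("pics/scene8.png",im);cv2.imwrite("pics/sc8.png",cv2.resize(im[130:270,210:350],None,fx=4.2,fy=4.2,interpolation=2))
cv2.imwrite("pics/top8.png",grab_frame("top"))
E
```

```text
t: 24.58
eef_pos: [0.5446, -0.0978, 0.2489]
ee_rot: [-3.141, -0.0, -0.11]
force: [4.9, -1.3, 0.1]
width: 0.0091
gripper_force: 25.0
[ 0.54458509 -0.09779504  0.24890242] [ 4.90571275 -1.28462103  0.12537654] [-0.75504737 -1.20350133  0.05590005]
```

View pics/sc8.png

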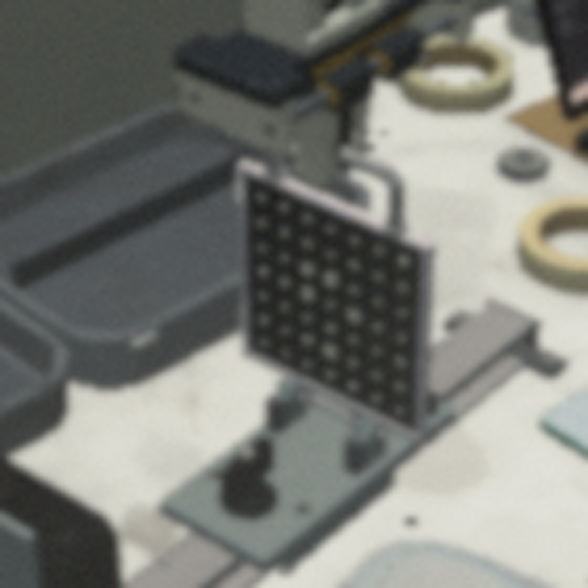

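The panel stands upright in the fingers. I'll check its angle by casting rays to the corner dots onto the two rail-normal planes through the outer dot columns, using the flat picture as a bias reference.

Run:
```python
from h import *
yaw=-.108;rx=np.array([np.cos(yaw),np.sin(yaw),0]);ry=np.array([-np.sin(yaw),np.cos(yaw),0])
H=np.array([.5428,-.0965,.066])
def dots(f,x0,x1,y0,y1):
    g=cv2.resize(cv2.cvtColor(cv2.imread(f),6),None,fx=4,fy=4,interpolation=2)[y0*4:y1*4,x0*4:x1*4]
    m=cv2.adaptiveThreshold(g,255,cv2.ADAPTIVE_THRESH_MEAN_C,cv2.THRESH_BINARY,41,-8)
    n,l,s,ce=cv2.connectedComponentsWithStats(m)
    return np.array([(ce[i]-1.5)/4+[x0,y0] for i in range(1,n) if 25<s[i,4]<300 and s[i,2]<26 and s[i,3]<26])
def onplane(uv,sgn):
    c,d=ray("scene",*uv);p0=H+sgn*.0576*rx
    P=c+d*((p0-c)@rx)/(d@rx);return (P-H)@ry,P[2]-.066
def pick(a,uv):
    k=np.argmin(np.hypot(*(a-uv).T));return a[k],np.hypot(*(a[k]-uv))
for name,f,box,th in(("flat","pics/scene0.png",(270,350,185,240),0),("up","pics/scene8.png",(264,316,168,235),np.pi/2)):
    a=dots(f,*box);print(name,len(a))
    for sg in(-1,1):
        e=[]
        for r in(.0274,.1426):
            P=H+sg*.0576*rx+r*(-np.cos(th)*ry+np.sin(th)*np.array([0,0,1]))+.004*(np.sin(th)*ry+np.cos(th)*np.array([0,0,1]))
            q,dd=pick(a,proj("scene",P));e.append(onplane(q,sg));print("  ",q.round(1),round(dd,2),np.round(e[-1],4))
        d=np.subtract(e[1],e[0]);print(sg,"angle",np.arctan2(d[1],-d[0]))
```

```text
flat 46
   [311.3 229. ] 0.64 [-0.0259  0.0069]
   [335.  210.2] 0.63 [-0.1393  0.0063]
-1 angle -0.005286680124529418
   [284.3 210.7] 5.71 [-0.0492  0.0024]
   [304.2 196.4] 0.36 [-0.1433  0.0024]
1 angle 0.00011059298359543238
up 44
   [304.5 221.5] 6.86 [0.0062 0.0518]
   [305.3 191.9] 0.95 [0.0059 0.1462]
-1 angle 1.5675689441495184
   [272.7 205.6] 6.51 [0.0012 0.0482]
   [271.9 182.6] 5.33 [0.0022 0.1249]
1 angle 1.5838722081462875
```

```bash
python3 -m creep '[[[0.6,0,0,0,0,0,0],[0.6,0,0,0,0,0,0],[0.6,0,0,0,0,0,0],[0.6,0,0,0,0,0,0],[0.6,0,0,0,0,0,0],[0.6,0,0,0,0,0,0],[0.6,0,0,0,0,0,0],[0.6,0,0,0,0,0,0],[0.6,0,0,0,0,0,0],[0.6,0,0,0,0,0,0],[0.6,0,0,0,0,0,0],[0.6,0,0,0,0,0,0]]]' 25 && python3 -c "
from station import *
print(get_state()['qd'].round(4)); print(job_done())"
```

```text
t: 26.18
eef_pos: [0.5445, -0.0975, 0.249]
ee_rot: [-3.142, 0.0, -0.11]
force: [4.9, -1.4, -2.0]
width: 0.0089
gripper_force: 25.0
[-0.      0.001  -0.0001 -0.001   0.0004 -0.0003]
the job is handed in; nothing more can be done
None
```

I handed the job in at about 26 s with the carriage locked at the knob's stop and the panel held upright, still in the fingers, at about 1.57 rad; the first knob grip dragged the carriage about 1.9 mm, so I loosened it, moved it back to within about 0.1 mm by camera, and relocked it before lifting the panel.

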